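Stand the tipped oil bottle back up in its lane

ROBOT

A 6-joint arm with a two-finger parallel gripper is mounted at the origin on the work surface. World frame = base frame: x ahead of the robot, y to its left, z up, the work surface at z = 0. Lengths are in mm, angles in rad, forces in N, time in s.
With the tool pointing down it reaches from about 300 to 775 mm from the base axis. Payload 14.6 kg.
Tool frame: the origin (TCP) lies on the front face of the gripper's body, between the roots of the fingers; the fingertips stand 97 mm ahead of it and the grasp point (between the pads) lies 78 mm ahead of it; z points along the fingers, y is the direction in which the jaws open and shut (so a half turn about z gives the same grasp; the last joint's range is limited). The gripper opens to 94 mm and grips with 3 to 60 N. Pads are 16 mm wide; open, the fingers measure 119 mm over their backs; the gripper's body (75 mm by 177 mm) begins 78 mm behind the grasp point.
Start: joints at [1.183, 0.3, 1.521, -0, 1.321, -0.067], TCP at [173.427, 521.932, 302.646] pointing down, gripper open.
Joint ranges: [-3.03, 3.03], [-0.79, 2.21], [0.23, 2.52], [-1.04, 4.18], [0, 3.07], [-2.55, 2.55]. Speed limits (rad/s): [2.22, 2.22, 2.57, 3.14, 3.14, 3.14].

INTERFACE

Orientations are given as [roll, pitch, yaw] about the fixed x, y, z axes, in that order (R = Rz(yaw) Ry(pitch) Rx(roll)).
In Python, from cell import manip, eyes, finder gives the robot as it stands.
- The arm moves only by the tool drive_tool, never from a script. Its argument "rows" is a list of rows, each an object with "offset": the shift along the tool's x, y, z in mm, a list of three; "spin": the turn about the tool's z in degrees; "jaw": the finger opening in mm, from 0 to 94. In form: [{"offset": [dx, dy, dz], "spin": spin, "jaw": jaw}, ...]. A call has 1 to 20 rows; each row shifts and turns the commanded pose from where the row before left it, along the tool's axes as they then stand; what a row does not reach is not made up. A row lasts 1/10 s, in which the tool goes at most 50 mm and 8.59 degrees, less where a joint would pass 70% of its speed; a pose out of reach is approached as far as the arm can. A call is refused whole if a number of a shift passes 50 or a number of a turn 8.59, either way. A call with a gripper value outside its range is refused whole. The fingers move at their own pace and stop on an object; "force" is the grip in N (left out, the last holds). Time passes only in rows, so rows that do not move let the fingers close. It gives the time, the measured TCP pose, the force and the opening at its end, in the units of the state.
- manip.read_state(): the state, without advancing time (a new reading comes with each control period).
- eyes.camera(name): name is "scene" or "top"; returns a dict with "color" (384x512x3 uint8, blue, green, red), "depth" (384x512 float32, mm along the optical axis (not along the pixel's ray), 0 where there is no reading), "vfov" (degrees; the focal length in pixels is half the picture's height over the tangent of half this angle, whatever the lens; pixels are square), "cx", "cy" (the principal point, pixels), "rvec" (rotation vector, rad) and "tvec" (3), from world to camera coordinates, as OpenCV has them. Camera axes: x right, y down, z forward; pixel columns grow to the right and rows downward; lengths in mm; the calibration is good to about 2 mm. A picture is of the moment at which its call begins.
- manip.sign_off(): hands the job in, once; it reports no verdict.
Trained networks look in the newest picture that a camera, given by its name, has taken for a name from the list of things; names that differ only in an ending like _2 or _b are one class to them, and where a whole thing is asked for, a point or a joint stands for the part that bears it (a point fixed in the world has none). Each returns a list of dicts, best first, with "p" (0 to 1); they miss things now and then, are a little off and sometimes report something else, mostly with a low value. They report only what shows in the picture. A call takes as long as a camera call. They do not tell look-alikes from the thing itself.
- finder.find_in(camera, target): "uv" ([column, row] in pixels, amid what is visible of it).
The state is a dict: "clock": time; "joints": joint angles; "qd": joint speeds; "effort": joint torques, N m; "eef_pos": TCP position; "eef_rot": TCP orientation; "wrist_force": force on the tool from outside, world axes, zero at the start; "moment": the same for the moment, N m; "finger_gap": finger opening in mm.
Only numpy, scipy, OpenCV 4.12 (cv2) and the standard library are available. Lean on these libraries where they do the work, as an engineer would, in place of code of your own. Each camera call takes 0.05 s, during which the arm holds its last target. There are 200 camera calls.

TASK

The red oil bottle has tipped over beside its place in the bottle lane of the drip tray. Stand it upright again on the red painted spot, in line with its neighbours, set it down gently and let go; do not knock over or shift the blue bottle and the green can.

Things in the scene. Friction and masses are not known exactly. Their poses are not given: they have to be found in the camera images.
- red_bottle: Red square plastic oil bottle, 46 x 46 x 100 mm, plus a black round cap 26 mm wide, 20 mm tall (32 mm collar); 0.15 to 0.3 kg. Origin: centre of its foot; z runs from foot to cap, x and y square to the sides. Starts lying on a flat side on the tray floor, beside the red spot (to its left as the robot sees it), cap away from the spot, foot 45 to 60 mm from the spot's centre.
- spot: Flat red disc, 62 mm wide, painted on the floor of a fixed metal drip tray (280 x 360 mm, lips 8 mm high, a fence 22 mm high along one side, 66 mm from the disc's centre). Origin: its centre, at tray floor level, 4 mm over the bench; z up, x across the lane to the fence (to the robot's right), y along the lane (away from the robot). One of three places in a row 115 mm apart; the neighbours hold the others.
- blue_bottle: Blue bottle with a white cap, same shape and size as the red one, standing upright in another place of the lane. Origin: centre of its underside, z up along the bottle. To be left alone.
- green_can: Round green metal can, 52 mm across and 130 mm tall, standing upright in another place of the lane. Origin: centre of its underside, z up along the can. To be left alone.
Mind the look-alikes: they are no part of the job. What is shaped like the red_bottle but turquoise is not meant.

How it is judged:
By the outcome, as a careful person would: the job done as asked, in the order asked, and still so for the second after the job is handed in, with the robot touching nothing.
It also fails if it takes over 38 s, if anything falls off the work surface, if the arm or the gripper's body presses on something with over 40 N, if the wrist force passes 120 N, or if a joint passes its speed limit or range.

## Working session

There is one attempt and no reset: what is moved stays moved. The work goes in short steps, Python scripts to look and compute and a tool call to move; the robot and the scene stay as the last step left them, time stands still between calls to the robot, and variables do not carry over. Pictures are saved under pics/ and viewed, about 8 in all and at most 12, crops included, and the job is handed in when it is done.

Besides the shell and the picture viewer there is one more tool, called after ">>>" as name(argument=value, ...), one argument or row to a line, values as JSON. drive_tool: Moves the arm, as the interface text tells. Its arguments: {"type":"object","properties":{"rows":{"type":"array","items":{"type":"object","properties":{"offset":{"type":"array","items":{"type":"number"}},"spin":{"type":"number"},"jaw":{"type":"number"}}}},"force":{"type":"number"}},"required":["rows"]}

```bash
ls; mkdir -p pics; cat > h.py <<'E'
import numpy as np, cv2
from cell import manip, eyes, finder
def cam(n):
    c=eyes.camera(n); c['f']=c['color'].shape[0]/2/np.tan(np.radians(c['vfov'])/2)
    c['R']=cv2.Rodrigues(np.array(c['rvec'],float))[0]; c['t']=np.array(c['tvec'],float).reshape(3); return c
def cloud(c):
    d=c['depth']; v,u=np.mgrid[:d.shape[0],:d.shape[1]]
    p=np.stack([(u-c['cx'])/c['f']*d,(v-c['cy'])/c['f']*d,d],-1)
    return (p-c['t'])@c['R']
E
python3 - <<'E'
from h import *
print(manip.read_state())
ims=[]
for n in('scene','top'):
    c=cam(n); cv2.imwrite(f'pics/{n}0.png',c['color']); P=cloud(c)
    print(n,-c['R'].T@c['t'],c['R'][2])
    for t in('red_bottle','spot','blue_bottle','green_can'):
        for r in finder.find_in(n,t)[:4]:
            u,v=map(int,r['uv']); print(n,t,r['uv'],round(r['p'],2),P[v,u].round())
E
```

```text
pics
{'clock': 0.0, 'joints': array([ 1.18337111e+00,  3.00447831e-01,  1.52162103e+00,  5.67426846e-06,
        1.32071544e+00, -6.65923509e-02]), 'qd': array([-0.00115605,  0.00031526, -0.00175644,  0.00010816,  0.00099495,
        0.00068009]), 'effort': array([ 8.45510949e-04, -5.31803906e+01, -3.52753866e+01,  7.08937598e-02,
        2.42470315e-02, -5.97136454e-05]), 'eef_pos': array([173.38059448, 521.77989047, 302.08213237]), 'eef_rot': array([-3.14040401e+00, -8.47798064e-05,  2.82075833e+00]), 'wrist_force': array([-0.01726633, -0.45510129, -0.08347501]), 'moment': array([ 0.02469271,  0.00089133, -0.00182165]), 'finger_gap': 93.98885188002005}
scene [1000.26478709  793.27049105  620.40634383] [-0.52591626 -0.66315415 -0.53257737]
scene red_bottle [145.0, 184.4] 0.94 [ 689. -162.   46.]
scene red_bottle [210.9, 239.8] 0.85 [668. 178.  48.]
scene red_bottle [370.5, 202.1] 0.84 [215. 302.  43.]
scene spot [183.4, 228.7] 0.67 [676.  45.   3.]
scene blue_bottle [240.2, 178.8] 0.95 [471.  23.  79.]
scene green_can [212.5, 189.9] 0.79 [580.  48.  94.]
scene green_can [239.4, 180.3] 0.65 [472.  19.  71.]
top [ 380.64698782  109.21100528 1177.06090527] [ 0.07706889 -0.02377811 -0.99674219]
top red_bottle [231.8, 117.8] 0.88 [649. 161.  51.]
top red_bottle [369.1, 107.3] 0.86 [ 688. -196.   48.]
top red_bottle [174.6, 292.4] 0.86 [203. 288.  47.]
top spot [272.1, 110.6] 0.97 [683.  54.   5.]
top blue_bottle [290.8, 196.7] 0.96 [446.  11. 126.]
top green_can [284.0, 148.8] 0.65 [558.  29. 139.]
```

```bash
python3 - <<'E'
import cv2
a=cv2.imread('pics/scene0.png')[130:330,80:430]; b=cv2.imread('pics/top0.png')[70:330,140:420]
cv2.imwrite('pics/s1.png',cv2.resize(a,None,fx=2.2,fy=2.2)); cv2.imwrite('pics/t1.png',cv2.resize(b,None,fx=2.2,fy=2.2))
E
```

```text
(no output)
```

View pics/s1.png

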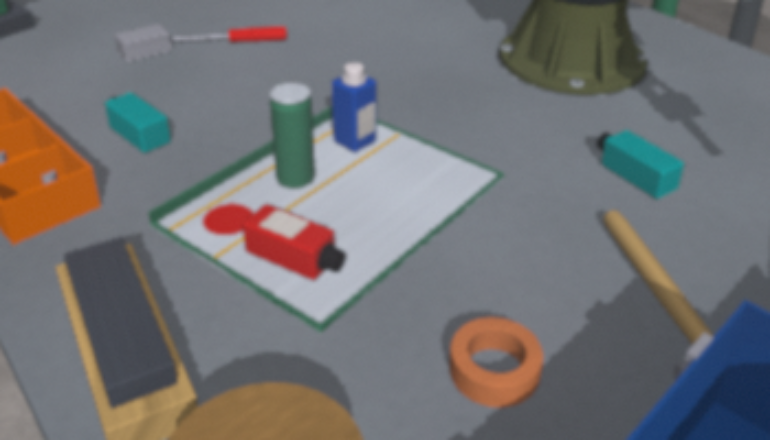

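View pics/t1.png

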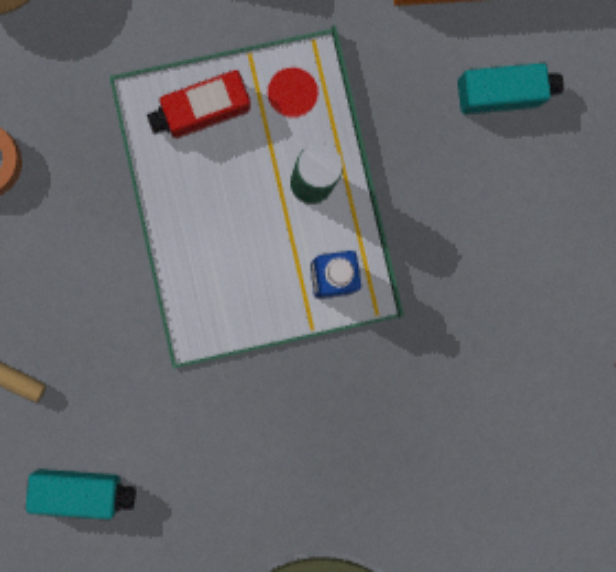

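```bash
cat >> h.py <<'E'
def onplane(c,uv,z):
    uv=np.asarray(uv,float).reshape(-1,2)
    d=np.c_[(uv-[c['cx'],c['cy']])/c['f'],np.ones(len(uv))]@c['R']; o=-c['R'].T@c['t']
    return o+d*((z-o[2])/d[:,2])[:,None]
def blobs(m,mn=60):
    n,l,s,ce=cv2.connectedComponentsWithStats(m.astype(np.uint8)); return [np.argwhere(l==i)[:,::-1] for i in range(1,n) if s[i,4]>=mn]
def hsv(c): return cv2.cvtColor(c['color'],cv2.COLOR_BGR2HSV).astype(int)
E
python3 - <<'E'
from h import *
for n in('top','scene'):
    c=cam(n); P=cloud(c); H=hsv(c)
    red=((H[...,0]<8)|(H[...,0]>172))&(H[...,1]>140)&(H[...,2]>60)
    inb=(P[...,0]>560)&(P[...,0]<760)&(P[...,1]>0)&(P[...,1]<290)
    sp=red&inb&(P[...,2]<14)
    for b in blobs(sp):
        q=onplane(c,b,4)[:,:2].astype(np.float32); print(n,'spot',len(b),cv2.minAreaRect(q),q.mean(0),cv2.minEnclosingCircle(q), 'z',np.median(P[b[:,1],b[:,0],2]))
    tp=inb&(P[...,2]>40)&(P[...,2]<65)&(P[...,1]>85)
    for b in blobs(tp):
        q=P[b[:,1],b[:,0]]; print(n,'bottle top',len(b),cv2.minAreaRect(q[:,:2].astype(np.float32)),np.median(q[:,2]))
    ca=inb&(P[...,1]>150)&(P[...,2]>15)&(H[...,2]<60)
    for b in blobs(ca,20): print('cap',len(b),np.median(P[b[:,1],b[:,0]],0))
    tr=(P[...,2]>1)
    ye=(H[...,0]>15)&(H[...,0]<30)&(H[...,1]>90)&(P[...,2]<14)&(P[...,0]>380)&(P[...,0]<780)&(P[...,1]>-80)&(P[...,1]<140)
    for b in blobs(ye,30):
        q=onplane(c,b,4)[:,:2].astype(np.float32); v=cv2.fitLine(q,cv2.DIST_HUBER,0,.01,.01).ravel(); print('line',len(b),v,np.degrees(np.arctan2(v[1],v[0])))
    for nm,lo,hi in(('can',124,150),('blue',112,124)):
        m=(P[...,2]>lo)&(P[...,2]<hi)&(P[...,0]>400)&(P[...,0]<640)&(P[...,1]>-50)&(P[...,1]<100)
        for b in blobs(m,25):
            q=P[b[:,1],b[:,0]]; print(n,nm,len(b),cv2.minEnclosingCircle(q[:,:2].astype(np.float32)),q.mean(0))
E
```

```text
top spot 386 ((678.893798828125, 52.247745513916016), (57.11723327636719, 57.75651550292969), 47.087039947509766) [679.07275  52.17972] ((678.6342163085938, 51.67295837402344), 30.28717803955078) z 5.16677644307602
top bottle top 714 ((649.7400512695312, 165.21115112304688), (47.009857177734375, 118.81220245361328), 22.81322479248047) 50.07056912688356
cap 75 [629.06231741 209.70051502  38.96002882]
line 119 [9.6809733e-01 2.5057447e-01 6.7300153e+02 9.9989519e+00] 14.511508
line 283 [9.6893841e-01 2.4730220e-01 5.5739044e+02 6.3260513e+01] 14.317926
line 149 [ 9.698066e-01  2.438752e-01  4.994998e+02 -3.425219e+01] 14.115371
top can 340 ((565.5723876953125, 27.165042877197266), 25.271215438842773) [565.5662545   27.10538759 133.98297023]
top can 57 ((452.99658203125, 0.9669682383537292), 12.465723037719727) [453.27864283   0.63625473 125.70489408]
scene spot 197 ((678.517333984375, 50.60472106933594), (53.8204345703125, 52.02944564819336), 41.19137954711914) [679.0526    51.239967] ((677.8301391601562, 52.745460510253906), 28.487197875976562) z 3.792141055843581
scene bottle top 552 ((653.15478515625, 158.60421752929688), (48.49168014526367, 103.01194763183594), 22.2009334564209) 48.948318084850804
cap 72 [636.22332688 216.38663031  34.73061763]
scene can 170 ((567.828369140625, 27.36672592163086), 25.90287208557129) [569.30497916  31.63547983 131.61423354]
scene blue 42 ((454.3573913574219, 5.712754726409912), 13.104305267333984) [456.22721234   6.28437954 119.76247254]
scene blue 82 ((568.3923950195312, 31.495031356811523), 24.792715072631836) [575.83985064  43.79764848 118.4029844 ]
```

Candidates for the red bottle are: red at top (232,118), turquoise at (369,107), and turquoise at (175,292). The crops show the red one lying left of the red disc with its black cap away from it, so I choose that. Its foot is at about (672.6, 110.7) and its axis at 112.6°. The spot is at (679, 52) and the lane yaw is about 13.5°.

>>> drive_tool(
  rows=[
    {"offset":[0,0,0],"spin":7,"jaw":72},
    {"offset":[0,0,0],"spin":7,"jaw":72},
    {"offset":[0,0,0],"spin":7,"jaw":72},
    {"offset":[0,0,0],"spin":7,"jaw":72},
    {"offset":[0,0,0],"spin":7,"jaw":72},
    {"offset":[0,0,0],"spin":7,"jaw":72},
    {"offset":[0,0,0],"spin":7,"jaw":72},
  ],
  force=15,
)

```text
clock: 1.3
eef_pos: [173.4, 521.9, 302.6]
eef_rot: [-3.141, 0.0, 1.961]
wrist_force: [-0.2, 0.2, 0.2]
finger_gap: 72.3
```

>>> drive_tool(
  rows=[
    {"offset":[-15,9,0],"spin":0,"jaw":72},
    {"offset":[-27,16,0],"spin":0,"jaw":72},
    {"offset":[-27,16,0],"spin":0,"jaw":72},
    {"offset":[-27,16,0],"spin":0,"jaw":72},
    {"offset":[-27,16,0],"spin":0,"jaw":72},
    {"offset":[-27,16,0],"spin":0,"jaw":72},
    {"offset":[-27,16,0],"spin":0,"jaw":72},
    {"offset":[-27,16,0],"spin":0,"jaw":72},
    {"offset":[-27,16,0],"spin":0,"jaw":72},
    {"offset":[-27,16,0],"spin":0,"jaw":72},
    {"offset":[-27,16,0],"spin":0,"jaw":72},
    {"offset":[-27,16,0],"spin":0,"jaw":72},
    {"offset":[-27,16,0],"spin":0,"jaw":72},
    {"offset":[-27,16,0],"spin":0,"jaw":72},
    {"offset":[-27,16,0],"spin":0,"jaw":72},
    {"offset":[-27,16,0],"spin":0,"jaw":72},
    {"offset":[-27,16,0],"spin":0,"jaw":72},
    {"offset":[-27,16,0],"spin":0,"jaw":72},
    {"offset":[-27,16,0],"spin":0,"jaw":72},
    {"offset":[0,0,0],"spin":0,"jaw":72},
  ],
)

```text
clock: 3.3
eef_pos: [642.2, 171.2, 301.7]
eef_rot: [-3.141, 0.0, 1.963]
wrist_force: [0.1, 0.6, -0.2]
finger_gap: 72.0
```

>>> drive_tool(
  rows=[
    {"offset":[2,4.5,10],"spin":0,"jaw":72},
    {"offset":[0,0,25],"spin":0,"jaw":72},
    {"offset":[0,0,25],"spin":0,"jaw":72},
    {"offset":[0,0,25],"spin":0,"jaw":72},
    {"offset":[0,0,20],"spin":0,"jaw":72},
    {"offset":[0,0,15],"spin":0,"jaw":72},
    {"offset":[0,0,10],"spin":0,"jaw":72},
    {"offset":[0,0,0],"spin":0,"jaw":72},
  ],
)

```text
clock: 4.1
eef_pos: [643.1, 177.7, 171.4]
eef_rot: [-3.14, -0.0, 1.966]
wrist_force: [0.4, -0.3, -0.5]
finger_gap: 71.7
```

```bash
python3 - <<'E'
from h import *
a=cam('scene')['color'][130:290,130:330]; b=cam('top')['color'][60:220,170:370]
cv2.imwrite('pics/p3.png',cv2.resize(np.hstack([a,b]),None,fx=2,fy=2,interpolation=cv2.INTER_CUBIC)); print(manip.read_state()['eef_pos'])
E
```

```text
[643.81448165 177.54546442 173.4014883 ]
```

View pics/p3.png

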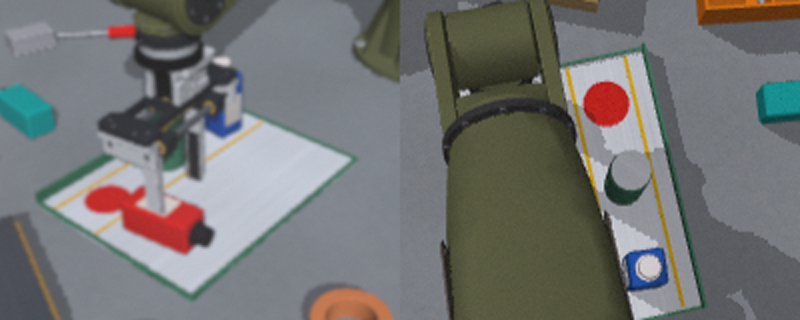

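The fingers straddle the bottle across its flat sides. Next I descend and close.

>>> drive_tool(
  rows=[
    {"offset":[-2,0.5,10],"spin":0,"jaw":72},
    {"offset":[0,0,18],"spin":0,"jaw":72},
    {"offset":[0,0,16],"spin":0,"jaw":72},
    {"offset":[0,0,12],"spin":0,"jaw":72},
    {"offset":[0,0,8],"spin":0,"jaw":72},
    {"offset":[0,0,0],"spin":0,"jaw":72},
    {"offset":[0,0,0],"spin":0,"jaw":60},
    {"offset":[0,0,0],"spin":0,"jaw":50},
    {"offset":[0,0,0],"spin":0,"jaw":44},
    {"offset":[0,0,0],"spin":0,"jaw":40},
    {"offset":[0,0,0],"spin":0,"jaw":40},
    {"offset":[0,0,0],"spin":0,"jaw":40},
  ],
  force=15,
)

```text
clock: 5.4
eef_pos: [645.1, 175.7, 109.2]
eef_rot: [3.141, 0.0, 1.966]
wrist_force: [-0.6, 0.3, 4.6]
finger_gap: 46.1
```

>>> drive_tool(
  rows=[
    {"offset":[-3,0,-6],"spin":0,"jaw":40},
    {"offset":[-3,0,-6],"spin":0,"jaw":40},
    {"offset":[-4,0,-5],"spin":0,"jaw":40},
    {"offset":[-4,0,-5],"spin":0,"jaw":40},
    {"offset":[-4.5,0,-4.5],"spin":0,"jaw":40},
    {"offset":[-5,0,-4.5],"spin":0,"jaw":40},
    {"offset":[-5.5,0,-3.5],"spin":0,"jaw":40},
    {"offset":[-5.5,0,-3.5],"spin":0,"jaw":40},
    {"offset":[0,0,0],"spin":0,"jaw":40},
    {"offset":[0,0,0],"spin":0,"jaw":40},
  ],
  force=8,
)

```text
clock: 6.4
eef_pos: [658.1, 143.7, 146.5]
eef_rot: [-3.141, -0.0, 1.965]
wrist_force: [-0.4, -0.9, -1.9]
finger_gap: 45.7
```

```bash
python3 - <<'E'
from h import *
a=cam('scene')['color'][130:290,130:330]
cv2.imwrite('pics/p4.png',cv2.resize(a,None,fx=2.5,fy=2.5,interpolation=cv2.INTER_CUBIC))
E
```

```text
(no output)
```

View pics/p4.png

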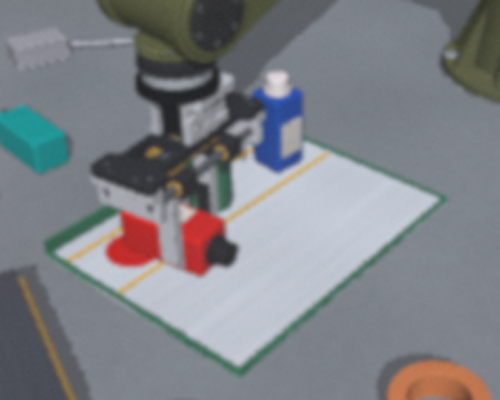

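The bottle is still level, held rigidly in the pads. I'll ease the grip so the heavier foot end swings down.

>>> drive_tool(
  rows=[
    {"offset":[0,0,0],"spin":0,"jaw":40},
    {"offset":[0,0,0],"spin":0,"jaw":40},
    {"offset":[0,0,0],"spin":0,"jaw":40},
    {"offset":[0,0,0],"spin":0,"jaw":40},
  ],
  force=4.5,
)

```text
clock: 6.85
eef_pos: [658.1, 143.9, 146.6]
eef_rot: [-3.141, -0.0, 1.966]
wrist_force: [0.4, -0.2, -1.6]
finger_gap: 45.8
```

```bash
cat >> h.py <<'E'
def look(tag,show=True):
    # red points & cap in scene view, in tool frame direction s (toward cap) and z
    c=cam('scene'); P=cloud(c); H=hsv(c)
    red=((H[...,0]<8)|(H[...,0]>172))&(H[...,1]>140)&(H[...,2]>60)&(P[...,2]>9)&(P[...,0]>560)&(P[...,0]<760)&(P[...,1]>0)&(P[...,1]<290)
    st=manip.read_state(); q=P[red]; y=st['eef_rot'][2]; a=np.array([np.cos(y),np.sin(y)])
    s=(q[:,:2]-st['eef_pos'][:2])@a; z=q[:,2]
    if len(q): print('tcp',st['eef_pos'].round(1),'F',st['wrist_force'].round(1),'M',st['moment'].round(3),'gap',round(st['finger_gap'],1),'n',len(q),'z pct',np.percentile(z,[2,50,98]).round(),'s pct',np.percentile(s,[2,50,98]).round())
    cv2.imwrite(f'pics/{tag}.png',cv2.resize(c['color'][130:290,130:330],None,fx=2.5,fy=2.5,interpolation=cv2.INTER_CUBIC))
E
python3 -c "
from h import *
look('p5')"
```

```text
tcp [658.1 143.9 146.6] F [-0.4  1.1 -2.2] M [-0.018  0.036 -0.006] gap 46.4 n 441 z pct [46. 77. 88.] s pct [-65.   6.  29.]
```

View pics/p5.png

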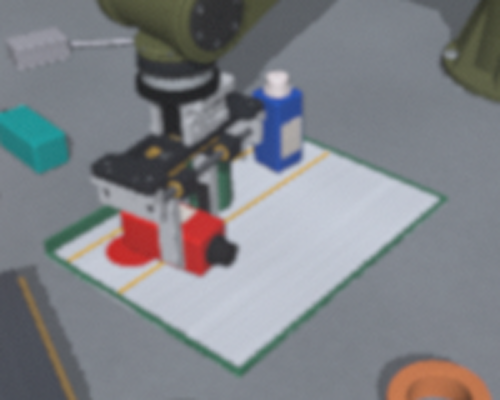

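>>> drive_tool(
  rows=[
    {"offset":[0,0,0],"spin":0,"jaw":40},
    {"offset":[0,0,0],"spin":0,"jaw":40},
    {"offset":[0,0,0],"spin":0,"jaw":40},
    {"offset":[0,0,0],"spin":0,"jaw":40},
  ],
  force=3,
)

```text
clock: 7.3
eef_pos: [658.2, 143.8, 146.6]
eef_rot: [3.142, -0.0, 1.966]
wrist_force: [-0.7, -0.0, -1.7]
finger_gap: 45.8
```

```bash
python3 -c "
from h import *
look('p6')"
```

```text
tcp [658.2 143.8 146.6] F [ 0.9  0.2 -2. ] M [-0.085  0.064  0.054] gap 46.1 n 440 z pct [46. 77. 88.] s pct [-65.   7.  30.]
```

>>> drive_tool(
  rows=[
    {"offset":[0,0,10],"spin":0,"jaw":40},
    {"offset":[0,0,12],"spin":0,"jaw":40},
    {"offset":[0,0,9],"spin":0,"jaw":40},
    {"offset":[0,0,4],"spin":0,"jaw":40},
    {"offset":[0,0,2],"spin":0,"jaw":40},
    {"offset":[0,0,0],"spin":0,"jaw":46},
    {"offset":[0,0,0],"spin":0,"jaw":52},
    {"offset":[0,0,0],"spin":0,"jaw":60},
    {"offset":[0,0,0],"spin":0,"jaw":60},
    {"offset":[6,0,0],"spin":0,"jaw":60},
    {"offset":[10,0,0],"spin":0,"jaw":60},
    {"offset":[7,0,0],"spin":0,"jaw":60},
    {"offset":[0,0,0],"spin":0,"jaw":60},
  ],
  force=6,
)

```text
clock: 8.65
eef_pos: [648.8, 166.3, 109.7]
eef_rot: [-3.142, -0.0, 1.967]
wrist_force: [-0.6, 0.7, -0.0]
finger_gap: 59.8
```

```bash
python3 -c "
from h import *
look('p7')"
```

```text
tcp [649.1 165.7 109.7] F [-0.3  0.1 -0.3] M [-0.055  0.049 -0.007] gap 60.1 n 327 z pct [11. 36. 50.] s pct [-89. -41.   6.]
```

View pics/p7.png

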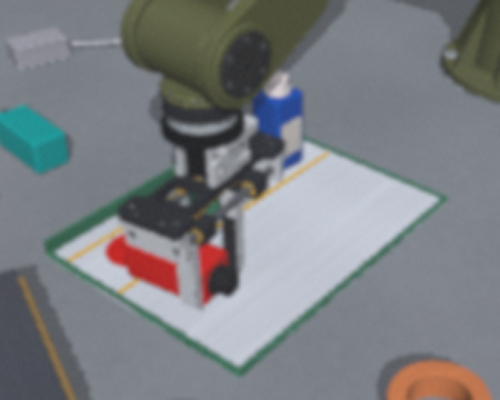

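>>> drive_tool(
  rows=[
    {"offset":[0,0,0],"spin":0,"jaw":52},
    {"offset":[0,0,0],"spin":0,"jaw":46},
    {"offset":[0,0,0],"spin":0,"jaw":40},
    {"offset":[0,0,0],"spin":0,"jaw":40},
    {"offset":[0,0,0],"spin":0,"jaw":40},
    {"offset":[-3,0,-8],"spin":0,"jaw":40},
    {"offset":[-3,0,-8],"spin":0,"jaw":40},
    {"offset":[-4,0,-7],"spin":0,"jaw":40},
    {"offset":[-5,0,-7],"spin":0,"jaw":40},
    {"offset":[-5,0,-6.5],"spin":0,"jaw":40},
    {"offset":[-6,0,-6.5],"spin":0,"jaw":40},
    {"offset":[0,0,0],"spin":0,"jaw":40},
  ],
  force=4,
)

```text
clock: 9.9
eef_pos: [659.9, 140.2, 153.9]
eef_rot: [3.14, 0.001, 1.965]
wrist_force: [0.2, 0.5, -0.0]
finger_gap: 46.0
```

```bash
python3 -c "
from h import *
look('p8')"
```

```text
tcp [659.7 140.6 153.3] F [0.5 1.4 0.1] M [ 0.076 -0.138  0.071] gap 46.0 n 342 z pct [22. 50. 89.] s pct [-80. -37.  15.]
```

View pics/p8.png

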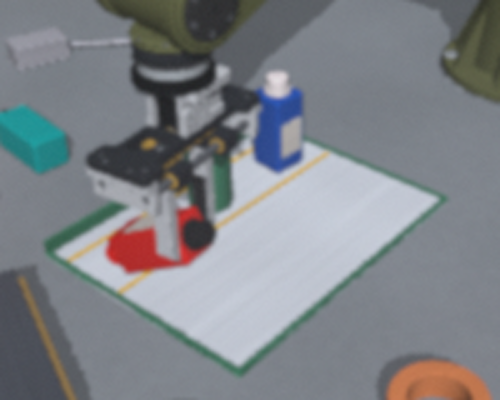

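It pivots, with the cap up and the foot on the floor. Continuing the arc.

>>> drive_tool(
  rows=[
    {"offset":[-6,0,-5.5],"spin":0,"jaw":40},
    {"offset":[-7,0,-5],"spin":0,"jaw":40},
    {"offset":[-7,0,-4],"spin":0,"jaw":40},
    {"offset":[-8,0,-4],"spin":0,"jaw":40},
    {"offset":[-8,0,-3],"spin":0,"jaw":40},
    {"offset":[-8,0,-2.5],"spin":0,"jaw":40},
    {"offset":[-8,0,-1.5],"spin":0,"jaw":40},
    {"offset":[-8.5,0,-1],"spin":0,"jaw":40},
    {"offset":[-8.5,0,0],"spin":0,"jaw":40},
    {"offset":[-8,0,0.5],"spin":0,"jaw":40},
    {"offset":[0,0,0],"spin":0,"jaw":40},
  ],
)

```text
clock: 11.05
eef_pos: [689.2, 68.8, 178.3]
eef_rot: [-3.141, 0.0, 1.965]
wrist_force: [0.3, 0.1, -1.4]
finger_gap: 46.0
```

```bash
python3 -c "
from h import *
look('p9')"
```

```text
tcp [689.   69.4 178.3] F [ 0.5  1.1 -1.6] M [ 0.02   0.027 -0.025] gap 46.2 n 363 z pct [ 26.  66. 111.] s pct [-61. -17.  22.]
```

View pics/p9.png

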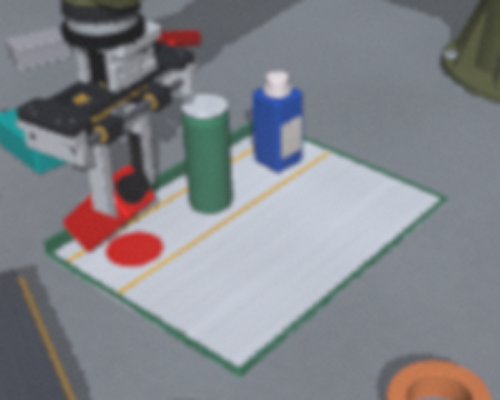

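Still tilted about 45°: pad friction holds it and the foot is off the floor. I'll use minimum grip with a quick upward jerk that stops softly.

>>> drive_tool(
  rows=[
    {"offset":[0,0,0],"spin":0,"jaw":40},
    {"offset":[0,0,0],"spin":0,"jaw":40},
    {"offset":[3,0,-15],"spin":0,"jaw":40},
    {"offset":[3,0,-12],"spin":0,"jaw":40},
    {"offset":[3,0,-9],"spin":0,"jaw":40},
    {"offset":[3,0,-6],"spin":0,"jaw":40},
    {"offset":[0,0,-3],"spin":0,"jaw":40},
    {"offset":[0,0,0],"spin":0,"jaw":40},
  ],
  force=3,
)

```text
clock: 11.9
eef_pos: [684.3, 81.1, 224.1]
eef_rot: [3.141, 0.0, 1.966]
wrist_force: [-0.2, -0.1, -2.3]
finger_gap: 46.1
```

```bash
python3 -c "
from h import *
look('p10')"
```

```text
tcp [684.3  81.  223.5] F [ 0.   0.4 -2.6] M [-0.047  0.039  0.025] gap 45.9 n 463 z pct [ 52. 106. 143.] s pct [-35.   0.  26.]
```

View pics/p10.png

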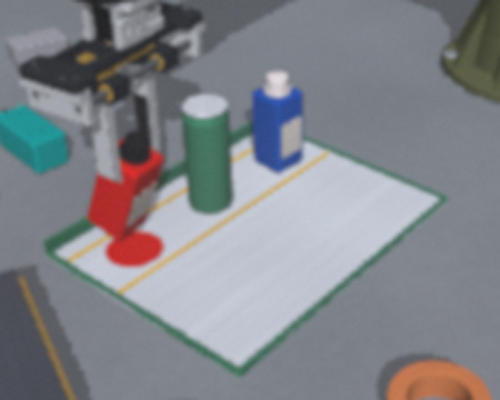

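The tilt is down to about 15–20°. One more jerk, then I measure.

>>> drive_tool(
  rows=[
    {"offset":[0,0,-15],"spin":0,"jaw":40},
    {"offset":[0,0,-12],"spin":0,"jaw":40},
    {"offset":[0,0,-9],"spin":0,"jaw":40},
    {"offset":[0,0,-6],"spin":0,"jaw":40},
    {"offset":[0,0,-3],"spin":0,"jaw":40},
    {"offset":[0,0,0],"spin":0,"jaw":40},
  ],
)

```text
clock: 12.55
eef_pos: [684.3, 81.0, 269.0]
eef_rot: [3.141, 0.0, 1.966]
wrist_force: [-0.1, 0.1, -1.9]
finger_gap: 45.8
```

```bash
cat >> h.py <<'E'
def tilt(tag):
    # low and high slices of the red body / cap in tool frame
    c=cam('scene'); P=cloud(c); H=hsv(c); st=manip.read_state(); g=st['eef_pos']; y=st['eef_rot'][2]
    red=((H[...,0]<8)|(H[...,0]>172))&(H[...,1]>140)&(H[...,2]>60)&(P[...,2]>9)&(P[...,0]>560)&(P[...,0]<760)&(P[...,1]>0)&(P[...,1]<290)
    q=P[red]; d=q[:,:2]-g[:2]; s=d@[np.cos(y),np.sin(y)]; w=d@[np.sin(y),-np.cos(y)]; z=q[:,2]
    print('tcp',g.round(1),'F',st['wrist_force'].round(1),'z',np.percentile(z,[1,50,99]).round())
    for lo in range(int(z.min())//10*10,int(z.max()),10):
        m=(z>=lo)&(z<lo+10)
        if m.sum()>5: print(lo,m.sum(),'s',np.percentile(s[m],[5,95]).round(),'w',np.percentile(w[m],[5,95]).round())
    cv2.imwrite(f'pics/{tag}.png',cv2.resize(c['color'][130:290,130:330],None,fx=2.5,fy=2.5,interpolation=cv2.INTER_CUBIC))
E
python3 -c "
from h import *
tilt('p11')"
```

```text
tcp [684.3  81.  268.5] F [-0.1 -0.6 -3. ] z [ 96. 151. 188.]
90 18 s [-16.  -1.] w [-3. 24.]
100 46 s [-37.  -0.] w [15. 24.]
110 49 s [-37.   2.] w [21. 24.]
120 46 s [-33.   5.] w [21. 24.]
130 47 s [-31.   9.] w [21. 24.]
140 53 s [-27.  12.] w [21. 24.]
150 56 s [-23.  20.] w [ 6. 24.]
160 68 s [-18.  24.] w [-7. 24.]
170 56 s [12. 26.] w [-11.  23.]
180 79 s [10. 26.] w [-17.  22.]
```

Tilt is 18° with no slip and the grip at 93 mm from the foot. I'll square the yaw to the lane, lower until the foot's edge touches, then drag 28 mm so the floor stands it up.

>>> drive_tool(
  rows=[
    {"offset":[0,0,0],"spin":4.5,"jaw":40},
    {"offset":[0,0,0],"spin":4.5,"jaw":40},
    {"offset":[-1,-3,4],"spin":0,"jaw":40},
    {"offset":[-1,-3,8],"spin":0,"jaw":40},
    {"offset":[-1,-3,12],"spin":0,"jaw":40},
    {"offset":[-1,-3,12],"spin":0,"jaw":40},
    {"offset":[0,0,12],"spin":0,"jaw":40},
    {"offset":[0,0,12],"spin":0,"jaw":40},
    {"offset":[0,0,10],"spin":0,"jaw":40},
    {"offset":[0,0,8],"spin":0,"jaw":40},
    {"offset":[0,0,5],"spin":0,"jaw":40},
    {"offset":[0,0,3],"spin":0,"jaw":40},
    {"offset":[0,0,0],"spin":0,"jaw":40},
  ],
)

```text
clock: 13.9
eef_pos: [673.7, 74.3, 182.9]
eef_rot: [3.141, 0.0, 1.809]
wrist_force: [-0.5, -0.0, -1.8]
finger_gap: 46.2
```

```bash
python3 -c "
from h import *
tilt('p12')"
```

```text
tcp [673.7  74.3 182.9] F [ 0.4 -0.  -1.5] z [ 11.  70. 107.]
10 36 s [-27.  -1.] w [-13.  23.]
20 32 s [-36.   0.] w [19. 24.]
30 34 s [-35.   4.] w [20. 24.]
40 31 s [-30.   6.] w [21. 23.]
50 34 s [-29.  11.] w [20. 23.]
60 38 s [-25.  15.] w [21. 24.]
70 46 s [-18.  21.] w [-10.  24.]
80 41 s [12. 25.] w [-11.  24.]
90 73 s [15. 27.] w [-16.  23.]
100 43 s [ 6. 24.] w [-14.  21.]
```

>>> drive_tool(
  rows=[
    {"offset":[0,0,2],"spin":0,"jaw":40},
    {"offset":[0,0,2],"spin":0,"jaw":40},
    {"offset":[-4,0,0.5],"spin":0,"jaw":40},
    {"offset":[-4,0,0.5],"spin":0,"jaw":40},
    {"offset":[-4,0,0.5],"spin":0,"jaw":40},
    {"offset":[-4,0,0.5],"spin":0,"jaw":40},
    {"offset":[-4,0,0.5],"spin":0,"jaw":40},
    {"offset":[-4,0,0.5],"spin":0,"jaw":40},
    {"offset":[-4,0,1],"spin":0,"jaw":40},
    {"offset":[0,0,0],"spin":0,"jaw":40},
    {"offset":[0,0,0],"spin":0,"jaw":40},
  ],
)

```text
clock: 15.05
eef_pos: [680.1, 47.1, 174.3]
eef_rot: [-3.141, -0.0, 1.808]
wrist_force: [-0.1, -0.0, -1.3]
finger_gap: 45.6
```

```bash
python3 -c "
from h import *
tilt('p13')"
```

```text
tcp [680.1  47.2 174.3] F [ 0.5 -0.7 -1.2] z [  9.  68. 107.]
0 9 s [10. 24.] w [ 6. 23.]
10 58 s [-9. 25.] w [-15.  23.]
20 41 s [-13.  25.] w [-2. 23.]
30 31 s [-13.  23.] w [20. 23.]
40 34 s [-14.  23.] w [21. 23.]
50 32 s [-12.  23.] w [20. 24.]
60 30 s [-10.  24.] w [19. 24.]
70 36 s [10. 27.] w [-14.  23.]
80 57 s [14. 27.] w [-19.  23.]
90 56 s [16. 28.] w [-14.  23.]
100 74 s [10. 26.] w [-17.  22.]
```

View pics/p13.png

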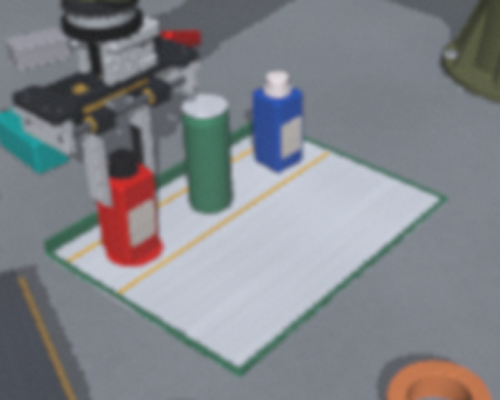

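Upright on the red disc in the picture (disc around 135,255). A small 2.5 mm correction, then seat it.

>>> drive_tool(
  rows=[
    {"offset":[0,0,-2],"spin":0,"jaw":40},
    {"offset":[1.5,0,0],"spin":0,"jaw":40},
    {"offset":[1,0,0],"spin":0,"jaw":40},
    {"offset":[0,0,1],"spin":0,"jaw":40},
    {"offset":[0,0,1],"spin":0,"jaw":40},
    {"offset":[0,0,1],"spin":0,"jaw":40},
    {"offset":[0,0,1],"spin":0,"jaw":40},
    {"offset":[0,0,0],"spin":0,"jaw":40},
    {"offset":[0,0,0],"spin":0,"jaw":40},
  ],
)

```text
clock: 16.0
eef_pos: [679.7, 49.4, 173.0]
eef_rot: [3.141, 0.0, 1.808]
wrist_force: [-1.5, -1.5, 4.4]
finger_gap: 45.7
```

```bash
python3 -c "
from h import *
tilt('p14')"
```

```text
tcp [679.7  49.4 173. ] F [-1.  -1.6  4.4] z [ 10.  68. 107.]
10 62 s [-5. 25.] w [-14.  23.]
20 43 s [-11.  24.] w [-4. 24.]
30 29 s [-13.  21.] w [19. 23.]
40 30 s [-15.  23.] w [19. 24.]
50 37 s [-11.  23.] w [21. 24.]
60 27 s [-11.  24.] w [21. 24.]
70 37 s [11. 26.] w [-15.  23.]
80 53 s [16. 26.] w [-17.  23.]
90 57 s [14. 27.] w [-16.  23.]
100 74 s [ 8. 25.] w [-18.  20.]
```

Seated: it presses on the floor at 4.4 N and is vertical. I open gently, then retreat straight up.

>>> drive_tool(
  rows=[
    {"offset":[0,0,-0.5],"spin":0,"jaw":46},
    {"offset":[0,0,0],"spin":0,"jaw":48},
    {"offset":[0,0,0],"spin":0,"jaw":54},
    {"offset":[0,0,0],"spin":0,"jaw":60},
    {"offset":[0,0,0],"spin":0,"jaw":66},
    {"offset":[0,0,0],"spin":0,"jaw":66},
    {"offset":[0,0,-5],"spin":0,"jaw":66},
    {"offset":[0,0,-10],"spin":0,"jaw":66},
    {"offset":[0,0,-20],"spin":0,"jaw":66},
    {"offset":[0,0,-25],"spin":0,"jaw":66},
    {"offset":[0,0,-25],"spin":0,"jaw":66},
    {"offset":[0,0,-20],"spin":0,"jaw":66},
    {"offset":[20,0,0],"spin":0,"jaw":66},
    {"offset":[30,0,0],"spin":0,"jaw":66},
    {"offset":[30,0,0],"spin":0,"jaw":66},
    {"offset":[30,0,0],"spin":0,"jaw":66},
    {"offset":[30,0,0],"spin":0,"jaw":66},
    {"offset":[20,0,0],"spin":0,"jaw":66},
    {"offset":[0,0,0],"spin":0,"jaw":66},
  ],
)

```text
clock: 17.95
eef_pos: [640.9, 207.9, 277.8]
eef_rot: [-3.141, -0.0, 1.812]
wrist_force: [-1.0, -0.5, -0.4]
finger_gap: 66.2
```

```bash
python3 - <<'E'
from h import *
print(manip.read_state()['eef_pos'])
ims=[]
for n,lo in(('scene',0),('top',0)):
    c=cam(n); P=cloud(c); H=hsv(c)
    for nm,l,h,x0,x1 in(('can',128,145,500,640),('blue',114,132,400,500),('red',114,132,640,740)):
        m=(P[...,2]>l)&(P[...,2]<h)&(P[...,0]>x0)&(P[...,0]<x1)&(P[...,1]>-50)&(P[...,1]<90)
        for b in blobs(m,15):
            q=P[b[:,1],b[:,0]]; print(n,nm,len(b),cv2.minEnclosingCircle(q[:,:2].astype(np.float32)),np.median(q[:,2]))
    m=(P[...,2]>96)&(P[...,2]<112)&(P[...,0]>640)&(P[...,0]<740)&(P[...,1]>0)&(P[...,1]<100)
    for b in blobs(m,15): print(n,'redtop',cv2.minAreaRect(P[b[:,1],b[:,0],:2].astype(np.float32)))
    o=(130,130) if n=='scene' else (60,170)
    ims.append(c['color'][o[0]:o[0]+160,o[1]:o[1]+200])
cv2.imwrite('pics/p15.png',cv2.resize(np.hstack(ims),None,fx=2,fy=2,interpolation=cv2.INTER_CUBIC))
E
```

```text
[640.87054343 207.93243213 277.77848345]
scene can 40 ((558.335205078125, 34.36690139770508), 21.549209594726562) 133.01243207880566
scene blue 25 ((449.9976501464844, 7.686089515686035), 11.1980562210083) 121.89388550861416
scene red 74 ((680.1862182617188, 50.6815185546875), 13.707021713256836) 122.28775741609
scene redtop ((679.68408203125, 52.28249740600586), (45.045528411865234, 46.570865631103516), 12.986563682556152)
top can 320 ((566.5873413085938, 26.840286254882812), 24.1168270111084) 134.3737373868004
top blue 92 ((453.099609375, 0.9817251563072205), 12.522042274475098) 124.76181089115144
top red 95 ((679.4296264648438, 49.6961555480957), 12.993782997131348) 124.60151918333123
top redtop ((678.8291625976562, 49.905616760253906), (46.07052993774414, 46.069339752197266), 14.13335132598877)
```

View pics/p15.png

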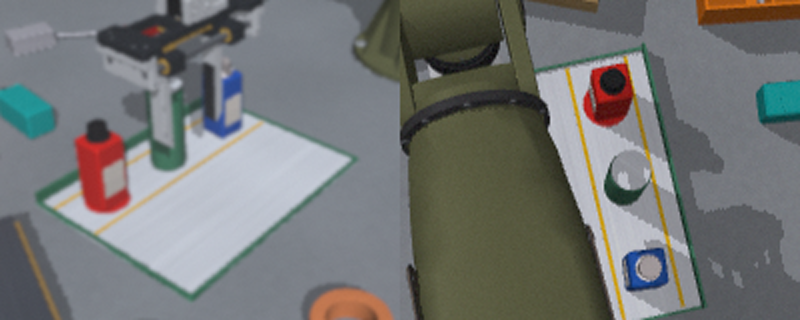

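```bash
python3 -c "
from cell import manip
print(manip.sign_off(), manip.read_state()['clock'])"
```

```text
the job is handed in; nothing more can be done
the job is handed in; nothing more can be done
```

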